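# Open the jar case, load it and close it again

## Task

Put the varnish jars away: take the cover panel out of the plywood case and lay it flat on the bench (there is room on the robot's right), then stand every jar that is on the bench upright in the case, one to a cell, and close the case again. The panel is longer than the opening: slide it well under one end lip, tilt the other end up past its lip and draw it out, and put it back the same way, ending flat on both ledges and centred with its two ends held equally under the lips (within about 5 mm), and let go. Leave the pencil pot, mouse and tape roll where they are.

Things in the scene. Friction and masses are not known exactly. Their poses are not given: they have to be found in the camera images.
- case: open-topped plywood jar case, fixed, 324 x 132 x 100 mm (100 at the ends only); origin at the centre of its underside (on the bench), x along its length, z up. Inside 314 x 120 mm; floor 6 mm thick; long walls 6 mm thick and 84 mm high, no lips on them. One row of five cells along x. The top opening between the two end lips is 258 x 120 mm
- ledge_a (a point): middle of the inner top edge of the ledge block at the case's +x end (case x = 117, z = 76 mm). The block is solid, 120 mm wide, its flat top 76 mm above the bench from x = 117 to the end wall's inner face at x = 157 mm
- ledge_b (a point): the same for the alike ledge block at the case's -x end (case x = -117, z = 76 mm; end wall's inner face at x = -157 mm)
- lip_a (a point): middle of the inner lower edge of the fixed lip above ledge_a (case x = 129, z = 92 mm). The lip is 8 mm thick (top at 100), 132 mm wide and covers x = 129 to 157 mm: under it is a pocket 28 mm deep and 16 mm high above the ledge
- lip_b (a point): the same for the alike lip above ledge_b (case x = -129, z = 92 mm)
- panel: loose plywood cover panel 274 x 108 x 6 mm, about 0.18 kg, at the start seated in the case; origin at the centre of its underside, x along its length, z up. Central batten handle: 18 mm along x, 50 along y, top 40 mm above the underside. Both ends are alike. 16 mm longer than the opening; seated and centred, its underside is 76 mm above the bench and each end 8 mm under a lip
- jar0: small amber varnish jar with black lid, 34 mm in diameter, 66 mm high, straight-sided, smooth, thick-bottomed (weight low down), about 0.11 kg, loose, standing on the bench (may be absent); origin at the centre of its underside, z up. All jars are alike
- jar1: small amber varnish jar with black lid, 34 mm in diameter, 66 mm high, straight-sided, smooth, thick-bottomed (weight low down), about 0.11 kg, loose, standing on the bench (may be absent); origin at the centre of its underside, z up. All jars are alike
- jar2: small amber varnish jar with black lid, 34 mm in diameter, 66 mm high, straight-sided, smooth, thick-bottomed (weight low down), about 0.11 kg, loose, standing on the bench (may be absent); origin at the centre of its underside, z up. All jars are alike
- jar3: small amber varnish jar with black lid, 34 mm in diameter, 66 mm high, straight-sided, smooth, thick-bottomed (weight low down), about 0.11 kg, loose, standing on the bench (may be absent); origin at the centre of its underside, z up. All jars are alike
- jar4: small amber varnish jar with black lid, 34 mm in diameter, 66 mm high, straight-sided, smooth, thick-bottomed (weight low down), about 0.11 kg, loose, standing on the bench (may be absent); origin at the centre of its underside, z up. All jars are alike
- cell0 (a point): centre of the floor of cell 0 of the case (42 x 42 mm inside, pitch 46 mm, walls 4 mm thick with tops 34 mm above the bench), 6 mm above the bench, at x = -92 mm along the case
- cell1 (a point): centre of the floor of cell 1 of the case (42 x 42 mm inside, pitch 46 mm, walls 4 mm thick with tops 34 mm above the bench), 6 mm above the bench, at x = -46 mm along the case
- cell2 (a point): centre of the floor of cell 2 of the case (42 x 42 mm inside, pitch 46 mm, walls 4 mm thick with tops 34 mm above the bench), 6 mm above the bench, at x = 0 mm along the case
- cell3 (a point): centre of the floor of cell 3 of the case (42 x 42 mm inside, pitch 46 mm, walls 4 mm thick with tops 34 mm above the bench), 6 mm above the bench, at x = 46 mm along the case
- cell4 (a point): centre of the floor of cell 4 of the case (42 x 42 mm inside, pitch 46 mm, walls 4 mm thick with tops 34 mm above the bench), 6 mm above the bench, at x = 92 mm along the case
- pencil_pot: grey pencil pot, 70 mm wide, 75 mm high (pencils to 140 mm), bystander; origin under its centre
- mouse: black computer mouse 100 x 58 x 26 mm, bystander; origin under its centre
- tape_roll: cardboard-coloured tape roll, 84 mm wide, 24 mm high, bystander; origin under its centre
Mind the look-alikes: they are no part of the job. What is shaped like the jar1 but blue, pink or yellow is not meant.

How it is judged:
By the outcome, as a careful person would: the job done as asked, in the order asked, and still so for the second after the job is handed in, with the robot touching nothing.
Of jar0, jar1, jar2, jar3, jar4 only 3 to 5 are there at a start; the rules pass over those that are not, and their reading is None.
At some moment in a run one of jar0, jar1, jar2, jar3, jar4, panel may be knocked a few centimetres aside while the robot is not near it.
It also fails if it takes over 208 s, if anything falls off the work surface, if the arm or the gripper's body presses on something with over 40 N, if the wrist force passes 120 N, or if a joint passes its speed limit or range.

## Robot

A 6-joint arm with a two-finger parallel gripper is mounted at the origin on the work surface. World frame = base frame: x ahead of the robot, y to its left, z up, the work surface at z = 0. Lengths are in mm, angles in rad, forces in N, time in s.
With the tool pointing down it reaches from about 300 to 775 mm from the base axis. Payload 14.6 kg.
Tool frame: the origin (TCP) lies between the finger pads; the fingertips stand 19 mm ahead of it and the grasp point (between the pads) is the TCP; z points along the fingers, y is the line along which they close (so a half turn about z gives the same grasp; the last joint's range is limited). The gripper opens to 94 mm and grips with 3 to 60 N. Pads are 16 mm wide; open, the fingers measure 119 mm over their backs; the gripper's body (75 mm by 177 mm) begins 78 mm behind the grasp point.
Start: joints at [-1.28, 0.3, 1.521, -0, 1.321, -0.067], TCP at [192.611, -515.161, 224.446] pointing down, gripper open.
Joint ranges: [-3.03, 3.03], [-0.79, 2.21], [0.23, 2.52], [-1.04, 4.18], [0, 3.07], [-2.55, 2.55]. Speed limits (rad/s): [2.22, 2.22, 2.57, 3.14, 3.14, 3.14].

## Interface

Orientations are given as [roll, pitch, yaw] about the fixed x, y, z axes, in that order (R = Rz(yaw) Ry(pitch) Rx(roll)).
In Python, from cell import monitor, imaging, job, find_in, trace gives the robot as it stands. The module is installed in compiled form; this text tells all that it offers.
- The arm moves only by the tool arm_command, never from a script. Its argument "steps" is a list of rows, each a list of 5 numbers: the opening, from 0 (shut) to 1 (fully open), then the shift along the tool's x, y, z in mm, then the turn about the tool's z in degrees. In form: [[gripper, dx, dy, dz, turn], ...]. A call has 1 to 20 rows; each row is the pose to reach, as a shift and turn from the pose commanded when the call began, along the tool's axes at that moment; what a row does not reach only later rows make up. A row lasts 1/8 s, in which the tool goes at most 62.5 mm and 10.7 degrees, less where a joint would pass 70% of its speed; a pose out of reach is approached as far as the arm can. A call with a gripper value outside its range is refused whole. The fingers move at their own pace and stop on an object; "force" is the grip in N (left out, the last holds). Time passes only in rows, so rows that repeat a pose let the fingers close. It gives the time, the measured TCP pose, the force, the opening and the grip force at its end, in the units of the state.
- monitor.read_state(): the state, without advancing time (a new reading comes with each control period).
- imaging.camera(name): name is "scene" or "top" or "wrist"; returns a dict with "img" (400x640x3 uint8, red, green, blue), "mtx" (3x3 intrinsics, pixels), "D" ([k1, k2, p1, p2, k3] as OpenCV has them; the pictures are not rectified), "view" (4x4, takes a point from world to camera coordinates). Camera axes: x right, y down, z forward; pixel columns grow to the right and rows downward; lengths in mm; the calibration is good to about 2 mm. A picture is of the moment at which its call begins. There is no depth.
- job.sign_off(): hands the job in; it is judged then, once.
Trained networks look in a picture, given as the dict that the camera call returned (one of the last four; its "shot" number tells which), for a name from the list of things; names that differ only in an ending like _2 or _b are one class to them, and where a whole thing is asked for, a point or a joint stands for the part that bears it (a point fixed in the world has none). Each returns a list of dicts, best first, with "p" (0 to 1); they miss things now and then, are a little off and sometimes report something else, mostly with a low value. They report only what shows in the picture. A call takes as long as a camera call. They do not tell look-alikes from the thing itself.
- find_in(picture, target): "rect" ([centre column, centre row, width, height] in pixels, round what is visible of it).
- trace(picture, target): "region" (400x640 bool, what is visible of it) and "rect" ([centre column, centre row, width, height] in pixels, round what is visible of it).
The state is a dict: "clock": time; "joints": joint angles; "qd": joint speeds; "effort": joint torques, N m; "eef_pos": TCP position; "eef_rot": TCP orientation; "wrist_force": force on the tool from outside, world axes, zero at the start; "moment": the same for the moment, N m; "finger_gap": finger opening in mm; "finger_force": force on a finger pad.
Only numpy, scipy, OpenCV 4.12 (cv2) and the standard library are available. Lean on these libraries where they do the work, as an engineer would, in place of code of your own. Each camera call takes 0.05 s, during which the arm holds its last target. There are 200 camera calls.

## Working session

There is one attempt and no reset: what is moved stays moved. The work goes in short steps, Python scripts to look and compute and a tool call to move; the robot and the scene stay as the last step left them, time stands still between calls to the robot, and variables do not carry over. Pictures are saved under pics/ and viewed, at most 15 in all, crops included, and the job is handed in when it is done.

Besides the shell and the picture viewer there is one more tool, called after "Call:" by a JSON object that holds its "method" and its "body". arm_command: Moves the arm, as the interface text tells. Its arguments: {"type":"object","properties":{"steps":{"type":"array","items":{"type":"array","items":{"type":"number"}}},"force":{"type":"number"}},"required":["steps"]}

```bash
mkdir -p pics; cat > h.py <<'E'
import numpy as np, cv2
from cell import monitor, imaging, job, find_in, trace
from scipy.spatial.transform import Rotation as R
def cam(n,save=None):
    c=imaging.camera(n)
    if save: cv2.imwrite('pics/'+save,c['img'][:,:,::-1])
    return c
def ray(c,px):
    u=cv2.undistortPoints(np.array(px,float).reshape(-1,1,2),np.array(c['mtx']),np.array(c['D'])).reshape(-1,2)
    V=np.array(c['view']);d=np.c_[u,np.ones(len(u))]@V[:3,:3]
    return -V[:3,:3].T@V[:3,3],d
def onz(c,px,z):
    o,d=ray(c,px);return o+d*((z-o[2])/d[:,2])[:,None]
def proj(c,P):
    V=np.array(c['view']);r,_=cv2.Rodrigues(V[:3,:3])
    return cv2.projectPoints(np.array(P,float).reshape(-1,1,3),r,V[:3,3],np.array(c['mtx']),np.array(c['D']))[0].reshape(-1,2)
def st():
    s=monitor.read_state()
    print({k:np.round(s[k],3).tolist() for k in ['clock','joints','eef_pos','eef_rot','wrist_force','finger_gap','finger_force']});return s
E
python3 - <<'E'
from h import *
s=st()
print(R.from_euler('xyz',s['eef_rot']).as_matrix().round(3))
for n in ['top','scene']:
    c=cam(n,n+'0.png')
    V=np.array(c['view']);print(n,(-V[:3,:3].T@V[:3,3]).round())
    for t in ['case','panel','jar0','pencil_pot','mouse','tape_roll']:
        for f in find_in(c,t):
            print(t,np.round(f['rect']),round(f['p'],2),onz(c,[f['rect'][:2]],66 if 'jar' in t else 0).round()[0], c['img'][int(f['rect'][1]),int(f['rect'][0])])
E
```

```text
{'clock': 0.0, 'joints': [-1.28, 0.3, 1.522, 0.0, 1.321, -0.067], 'eef_pos': [192.551, -514.924, 223.876], 'eef_rot': [-3.14, -0.0, 0.358], 'wrist_force': [0.632, 0.799, -0.086], 'finger_gap': 93.81, 'finger_force': 0.0}
[[ 0.937  0.35  -0.   ]
 [ 0.35  -0.937  0.001]
 [ 0.    -0.001 -1.   ]]
top [ 545.   49. 1020.]
case [236. 239.  83. 163.] 0.65 [527. 265.   0.] [255 248 181]
panel [235. 241.  62. 130.] 0.63 [523. 267.   0.] [254 243 169]
jar0 [432. 209.  24.  18.] 0.82 [ 585. -168.   66.] [255 214 239]
jar0 [344. 281.  16.  18.] 0.74 [437.  22.  66.] [57 55 53]
jar0 [398. 289.  22.  16.] 0.73 [420. -91.  66.] [54 51 51]
jar0 [346. 190.  12.  16.] 0.69 [629.  15.  66.] [54 51 50]
jar0 [338. 242.  16.  14.] 0.67 [518.  33.  66.] [255 254  76]
jar0 [444. 170.  24.  20.] 0.65 [ 667. -194.   66.] [255 212 237]
jar0 [434. 245.  26.  19.] 0.57 [ 510. -170.   66.] [ 63 140 249]
jar0 [397. 192.  20.  15.] 0.56 [624. -93.  66.] [52 52 55]
jar0 [380. 242.  17.  18.] 0.55 [518. -54.  66.] [54 51 53]
pencil_pot [416. 127.  46.  45.] 0.63 [ 778. -150.    0.] [129 128 125]
mouse [366. 130.  33. 
[... 591 characters left out ...]
. 208.  18.  35.] 0.9 [559.  29.  66.] [229 196  78]
jar0 [244. 187.  14.  30.] 0.86 [476. -92.  66.] [155  91  46]
jar0 [262. 211.  21.  36.] 0.79 [565. -53.  66.] [170  98  48]
jar0 [427. 212. 104. 134.] 0.69 [582. 254.  66.] [194 141  99]
jar0 [302. 248.  20.  40.] 0.68 [682.  16.  66.] [165  96  48]
jar0 [198. 234.  18.  40.] 0.66 [ 634. -163.   66.] [251 172 199]
jar0 [299. 190.  14.  34.] 0.63 [490.  18.  66.] [142  82  41]
jar0 [202. 211.  25.  33.] 0.56 [ 560. -164.   66.] [ 55  94 194]
pencil_pot [204. 283.  50.  96.] 0.84 [ 686. -151.    0.] [113 109 109]
mouse [269. 310.  44.  55.] 0.58 [758. -41.   0.] [43 40 41]
tape_roll [332. 302.  52.  45.] 0.76 [745.  62.   0.] [120  72  51]
```

View pics/top0.png

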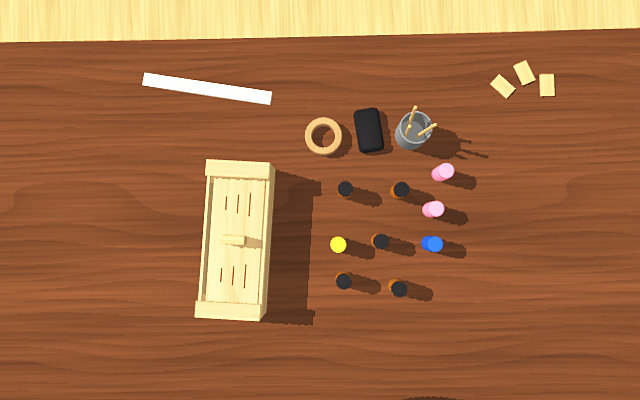

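View pics/scene0.png

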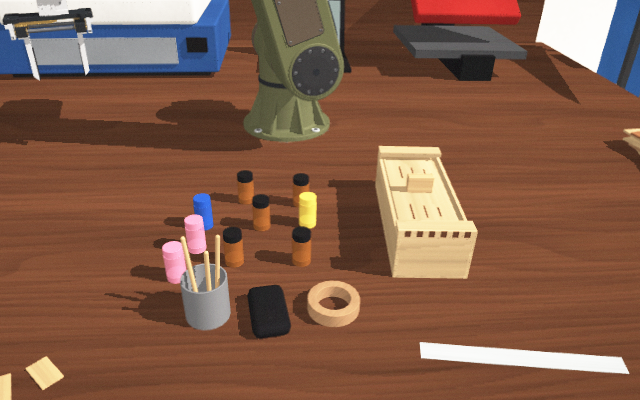

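Top view: case at cols 196–274, rows 160–321; five amber jars with black lids near (345,188), (400,190), (380,241), (343,281), (398,288). The pink, blue and yellow ones are look-alikes. I'll fit poses to the silhouettes.

```bash
cat >> h.py <<'E'
from scipy.optimize import minimize
def box(x0,x1,y0,y1,z0,z1): return np.array([[x,y,z] for x in(x0,x1) for y in(y0,y1) for z in(z0,z1)],float)
CASE=[box(-162,162,-66,66,0,84),box(129,162,-66,66,0,100),box(-162,-129,-66,66,0,100)]
PANEL=[box(-137,137,-54,54,0,6),box(-9,9,-25,25,0,40)]
HAND=[box(-9,9,-25,25,6,40)]
a=np.linspace(0,2*np.pi,24,endpoint=False)
JAR=[np.array([[17*np.cos(t),17*np.sin(t),z] for t in a for z in(0,66)])]
def place(P,x,y,yaw,z=0):
    c,s=np.cos(yaw),np.sin(yaw);return P@np.array([[c,s,0],[-s,c,0],[0,0,1]])+[x,y,z]
def mask(c,parts,p,z=0):
    S=4;m=np.zeros((400*S,640*S),np.uint8)
    for P in parts:
        q=proj(c,place(P,p[0],p[1],p[2] if len(p)>2 else 0,z)).astype(np.float32)
        h=cv2.convexHull(q);cv2.fillConvexPoly(m,np.round(((h+.5)*S-.5)*16).astype(np.int32),255,shift=4)
    return cv2.resize(m,(640,400),interpolation=cv2.INTER_AREA)/255.
def fit(obs,parts,p0,z=0):
    """obs: list of (cam, region)"""
    def f(p):
        e=0
        for c,r in obs:
            m=mask(c,parts,p,z);e+=1-np.minimum(m,r).sum()/np.maximum(m,r).sum()
        return e/len(obs)
    d=[8,8,.06][:len(p0)];sim=np.array([p0]+[np.array(p0)+np.eye(len(p0))[i]*d[i] for i in range(len(p0))])
    o=minimize(f,p0,method='Nelder-Mead',options=dict(initial_simplex=sim,xatol=.02,fatol=1e-4));return o.x,o.fun
def best(c,t,near=None):
    L=trace(c,t)
    if near is not None: L=[l for l in L if np.hypot(*(np.array(l['rect'][:2])-near))<12]
    return L[0] if L else None
def jars(cams,p0s):
    tr=[(c,trace(c,'jar0')) for c in cams];out=[]
    for p in p0s:
        obs=[]
        for c,L in tr:
            q=proj(c,[[p[0],p[1],33]])[0]
            L=[l for l in L if np.hypot(*(np.array(l['rect'][:2])-q))<10 and l['rect'][2]<50]
            if L: obs.append((c,L[0]['region']))
        o=fit(obs,JAR,p) if obs else (None,9);out.append(o[0]);print('jar',len(obs),np.round(o[0],1) if obs else None,round(o[1],3),[fit([b],JAR,p)[0].round(1).tolist() for b in obs])
    return out
E
python3 - <<'E'
from h import *
t,s=cam('top'),cam('scene')
oc=[(c,best(c,'case')['region']|best(c,'panel')['region']) for c in (t,s)]
for o in (oc,oc[:1],oc[1:]): x,e=fit(o,CASE,[527,265,0.05]);print('case',x.round(3),round(e,3))
op=[(c,best(c,'panel')['region']) for c in (t,s)]
for o in (op,op[:1],op[1:]): x,e=fit(o,PANEL,[527,265,0.05],76);print('panel',x.round(3),round(e,3))
jars([t,s],[[629,18],[624,-93],[518,-52],[437,22],[420,-91]])
E
```

```text
case [ 5.29671e+02  2.51645e+02 -7.50000e-02] 0.022
case [ 5.30245e+02  2.51470e+02 -7.30000e-02] 0.023
case [ 5.28621e+02  2.51988e+02 -7.60000e-02] 0.019
panel [ 5.23623e+02  2.49643e+02 -6.60000e-02] 0.134
panel [ 5.29782e+02  2.49222e+02 -6.30000e-02] 0.059
panel [ 4.83741e+02  2.52516e+02 -7.20000e-02] 0.121
jar 2 [632.2  16.1] 0.128 [[632.5, 16.8], [632.3, 16.1]]
jar 2 [ 630.5 -104.2] 0.152 [[631.4, -102.9], [628.2, -104.8]]
jar 2 [519.1 -57.3] 0.076 [[519.1, -57.3], [518.3, -57.6]]
jar 2 [435.4  23.1] 0.207 [[435.9, 23.6], [429.7, 22.7]]
jar 1 [419.5 -91.9] 0.145 [[419.5, -91.9]]
```

Call:
{"method": "arm_command", "body": {"steps": [[1, 584, -600, 0, 24.8], [1, 584, -600, 0, 24.8], [1, 584, -600, 0, 24.8], [1, 584, -600, 0, 24.8], [1, 584, -600, 0, 24.8], [1, 584, -600, 0, 24.8], [1, 584, -600, 0, 24.8], [1, 584, -600, 0, 24.8], [1, 584, -600, 0, 24.8], [1, 584, -600, 0, 24.8], [1, 584, -600, 0, 24.8], [1, 584, -600, 0, 24.8], [1, 584, -600, 0, 24.8], [1, 584, -600, 0, 24.8], [1, 584, -600, 0, 24.8], [1, 584, -600, 0, 24.8]]}}

```text
clock: 3.2
eef_pos: [529.3, 250.7, 224.4]
eef_rot: [3.141, 0.0, -0.075]
wrist_force: [-1.0, -0.3, -0.2]
finger_gap: 94.3
finger_force: 0.0
```

```bash
python3 - <<'E'
from h import *
w=cam('wrist','w1.png');V=np.array(w['view']);print((-V[:3,:3].T@V[:3,3]).round())
for l in trace(w,'panel')[:2]: print(np.round(l['rect']),l['p'])
img=w['img'].copy()
for parts,p,z in ((CASE,[529.7,251.6,-.075],0),(PANEL,[529.7,251.6,-.075],76)):
    for P in parts:
        h=cv2.convexHull(proj(w,place(P[(P[:,2]==P[:,2].max())],*p,z)).astype(np.float32)).astype(int);cv2.polylines(img,[h],True,(255,0,0),1)
cv2.imwrite('pics/w1o.png',img[:,:,::-1])
E
```

```text
[601. 245. 386.]
[321. 170. 138. 294.] 0.82
```

View pics/w1o.png

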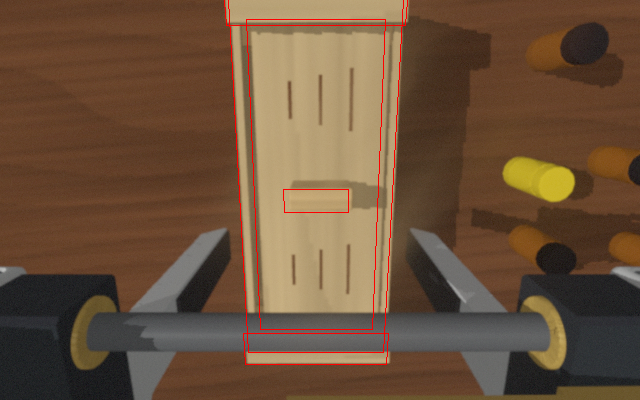

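```bash
python3 - <<'E'
import cv2
i=cv2.imread('pics/w1.png')[10:330,225:420]
i=cv2.createCLAHE(4,(4,4)).apply(i[:,:,0]);cv2.imwrite('pics/w1c.png',cv2.resize(i,None,fx=1.85,fy=1.85,interpolation=cv2.INTER_CUBIC))
E
```

```text
(no output)
```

View pics/w1c.png

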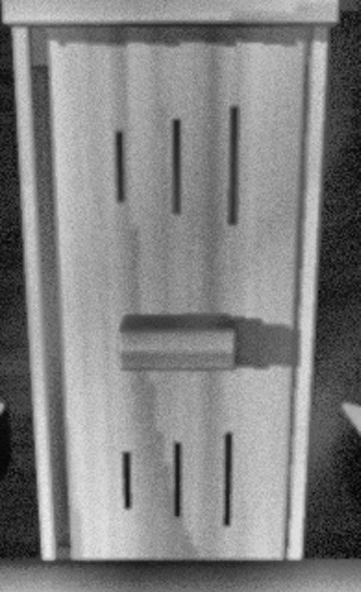

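The handle top is at crop cols 120–235 and rows 332–370. The panel is centred in x and about 3.5 mm toward world −y.

Call:
{"method": "arm_command", "body": {"steps": [[0.75, 0, 2.6, 60, 0], [0.75, 0, 2.6, 116, 0], [0.75, 0, 2.6, 116, 0], [0.75, 0, 2.6, 116, 0], [0.3, 0, 2.6, 116, 0], [0.3, 0, 2.6, 116, 0], [0.3, 0, 2.6, 116, 0], [0.3, 0, 2.6, 116, 0]], "force": 20}}

```text
clock: 4.3
eef_pos: [529.5, 248.8, 109.1]
eef_rot: [-3.141, -0.001, -0.075]
wrist_force: [-2.2, -2.0, 5.4]
finger_gap: 49.6
finger_force: 20.0
```

Call:
{"method": "arm_command", "body": {"steps": [[0.3, 0, -1, -3, 0], [0.3, 3, -3, -3, 0], [0.3, 8, -3, -3, 0], [0.3, 13, -3, -3, 0], [0.3, 17, -3, -3, 0], [0.3, 17, -3, -3, 0]]}}

```text
clock: 5.05
eef_pos: [546.7, 250.4, 111.3]
eef_rot: [3.142, 0.0, -0.075]
wrist_force: [0.4, -0.2, -2.0]
finger_gap: 49.9
finger_force: 20.0
```

Call:
{"method": "arm_command", "body": {"steps": [[0.3, 0, 0, -4, 0], [0.3, 0, 0, -8, 0], [0.3, 0, 0, -12, 0], [0.3, 0, 0, -16, 0], [0.3, 0, 0, -20, 0], [0.3, 0, 0, -24, 0], [0.3, 0, 0, -24, 0]]}}

```text
clock: 5.92
eef_pos: [546.5, 250.5, 135.8]
eef_rot: [-3.141, -0.0, -0.075]
wrist_force: [0.2, -0.4, -2.2]
finger_gap: 50.0
finger_force: 20.0
```

```bash
python3 - <<'E'
from h import *
import cv2
c=cam('scene')['img'][110:300,340:520,::-1];cv2.imwrite('pics/s2.png',cv2.resize(c,None,fx=3,fy=3))
E
```

```text
(no output)
```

View pics/s2.png

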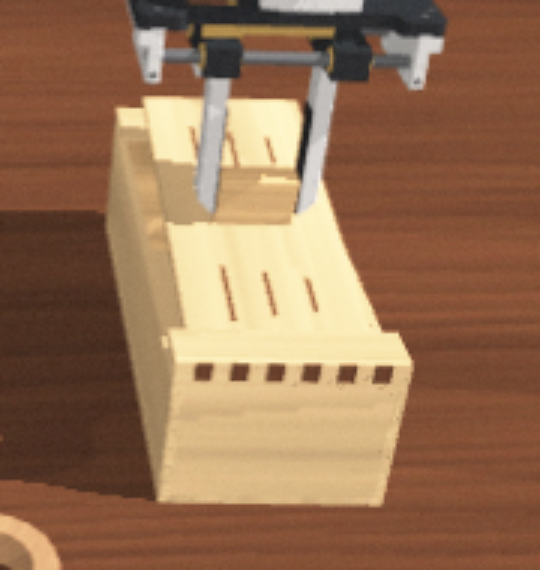

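The near end is tilted well above its lip and the far end is still under its own. I'll draw the panel out and carry it right.

Call:
{"method": "arm_command", "body": {"steps": [[0.3, -10, 0, 0, 0], [0.3, -20, 0, 0, 0], [0.3, -30, 0, 0, 0], [0.3, -38, 0, 0, 0], [0.3, -38, 0, -40, 0], [0.3, -38, 0, -80, 0], [0.3, -35, 60, -80, 0], [0.3, -29, 634, -80, 0], [0.3, -29, 634, -80, 0], [0.3, -29, 634, -80, 0], [0.3, -29, 634, -80, 0], [0.3, -29, 634, -80, 0], [0.3, -29, 634, -80, 0], [0.3, -29, 634, -80, 0], [0.3, -29, 634, -80, 0], [0.3, -29, 634, -80, 0], [0.3, -29, 634, -80, 0], [0.3, -29, 634, -80, 0]]}}

```text
clock: 8.22
eef_pos: [469.8, -379.4, 215.1]
eef_rot: [-3.141, 0.0, -0.076]
wrist_force: [-0.2, 0.3, -1.0]
finger_gap: 49.7
finger_force: 20.0
```

Call:
{"method": "arm_command", "body": {"steps": [[0.3, 0, 0, 60, 0], [0.3, 0, 0, 120, 0], [0.3, 0, 0, 150, 0], [0.3, 0, 0, 160, 0], [0.3, 0, 0, 168, 0], [0.3, 0, 0, 174, 0], [0.3, 0, 0, 179, 0], [0.3, 0, 0, 181, 0], [0.3, 0, 0, 181, 0]]}}

```text
clock: 9.35
eef_pos: [470.1, -379.7, 34.6]
eef_rot: [3.141, -0.0, -0.075]
wrist_force: [-0.0, -0.1, -0.7]
finger_gap: 49.7
finger_force: 20.0
```

Call:
{"method": "arm_command", "body": {"steps": [[0.3, 0, 0, 1.3, 0], [0.7, 0, 0, 1.3, 0], [0.7, 0, 0, 1.3, 0], [0.7, 0, 0, 1.3, 0], [0.7, 0, 0, -60, 0], [0.7, 0, 0, -120, 0], [0.7, 0, 0, -165, 0], [0.7, 0, 0, -165, 0]]}}

```text
clock: 10.35
eef_pos: [470.9, -380.3, 203.3]
eef_rot: [3.138, -0.005, -0.075]
wrist_force: [-0.4, -0.1, -0.6]
finger_gap: 65.9
finger_force: 0.0
```

```bash
python3 - <<'E'
from h import *
st()
w=cam('wrist');t,s=cam('top'),cam('scene','s3.png')
L=[best(c,'panel') for c in (t,s)]
for l in L: print(l and (np.round(l['rect']),l['p']))
ob=[(c,l['region']) for c,l in zip((t,s),L) if l]
for o in [ob]+[[b] for b in ob]: x,e=fit(o,PANEL,[470,-380,-.075]);print('panel',x.round(3),round(e,3))
jars([t,s],[[632,16],[630,-104],[519,-57],[435,23],[420,-92]])
E
```

```text
{'clock': 10.35, 'joints': [-0.74, 0.436, 1.385, 0.0, 1.313, 0.906], 'eef_pos': [470.939, -380.326, 203.3], 'eef_rot': [3.138, -0.005, -0.075], 'wrist_force': [-0.448, -0.07, -0.602], 'finger_gap': 65.897, 'finger_force': 0.0}
(array([523., 262.,  59., 127.]), 0.72)
(array([ 98., 220., 104.,  77.]), 0.93)
panel [ 4.69386e+02 -3.80071e+02 -7.00000e-02] 0.042
panel [ 4.70295e+02 -3.79208e+02 -7.60000e-02] 0.045
panel [ 4.67552e+02 -3.80912e+02 -6.70000e-02] 0.024
jar 2 [632.8  16.1] 0.16 [[634.6, 17.3], [632.4, 16.1]]
jar 2 [ 630.9 -104. ] 0.098 [[630.6, -102.9], [627.9, -104.4]]
jar 2 [519.  -57.7] 0.092 [[519.3, -56.7], [518.3, -57.8]]
jar 2 [434.3  23.1] 0.291 [[437.0, 24.9], [431.1, 23.1]]
jar 2 [417.7 -93.8] 0.109 [[418.7, -92.3], [416.3, -94.3]]
```

View pics/s3.png

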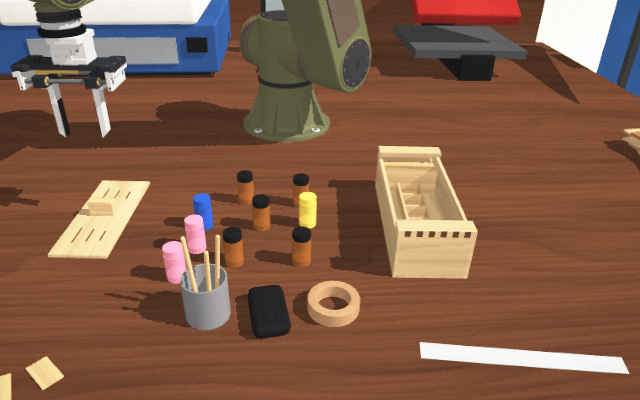

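The panel lies flat on the right at about (469,−380), and the cells are empty. I'll hover over the jars for a precise fit.

Call:
{"method": "arm_command", "body": {"steps": [[0.65, -66, -336, -77, 0], [0.65, -66, -336, -77, 0], [0.65, -66, -336, -77, 0], [0.65, -66, -336, -77, 0], [0.65, -66, -336, -77, 0], [0.65, -66, -336, -77, 0], [0.65, -66, -336, -77, 0], [0.65, -66, -336, -77, 0]]}}

```text
clock: 11.7
eef_pos: [429.4, -39.9, 276.0]
eef_rot: [3.142, 0.001, -0.075]
wrist_force: [-0.0, -0.8, 0.3]
finger_gap: 61.4
finger_force: 0.0
```

```bash
python3 - <<'E'
from h import *
st()
w=cam('wrist','w4.png');t,s=cam('top'),cam('scene')
print('wrist only');jars([w],[[632,16],[630,-104],[519,-57],[435,23],[418,-93]])
print('all');jars([w,t,s],[[632,16],[630,-104],[519,-57],[435,23],[418,-93]])
E
```

```text
{'clock': 11.7, 'joints': [-0.178, -0.009, 1.754, -0.0, 1.397, 1.468], 'eef_pos': [429.417, -39.914, 275.988], 'eef_rot': [3.142, 0.001, -0.075], 'wrist_force': [-0.029, -0.752, 0.29], 'finger_gap': 61.351, 'finger_force': 0.0}
wrist only
jar 0 None 9 []
jar 0 None 9 []
jar 1 [521.  -57.7] 0.087 [[521.0, -57.7]]
jar 1 [439.1  22.9] 0.044 [[439.1, 22.9]]
jar 1 [421.9 -93.6] 0.085 [[421.9, -93.6]]
all
jar 2 [633.5  15.6] 0.126 [[635.2, 15.1], [631.7, 15.7]]
jar 1 [ 628.6 -104.8] 0.082 [[628.6, -104.8]]
jar 3 [520.4 -57.9] 0.111 [[521.0, -57.7], [519.1, -57.1], [516.4, -58.4]]
jar 3 [438.9  23.1] 0.238 [[439.1, 22.9], [437.4, 24.8], [429.9, 22.5]]
jar 3 [421.3 -93.8] 0.2 [[421.9, -93.6], [420.3, -93.3], [414.8, -94.2]]
```

View pics/w4.png

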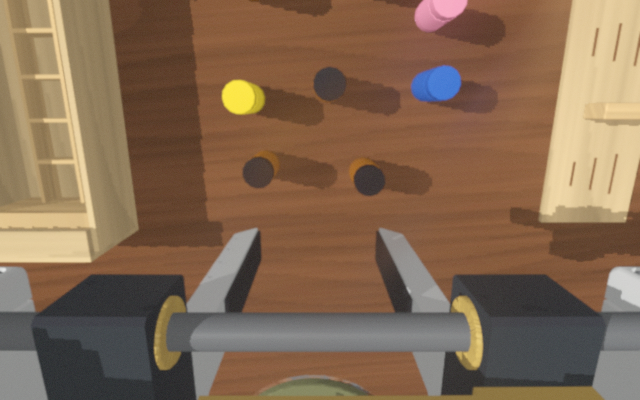

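Three jars and the panel show in the wrist view, with lids at (259,171), (330,83) and (369,180). Next I'll compute moves in the case frame.

```bash
cat >> h.py <<'E'
C=np.array([529.7,251.6]);YAW=-.075
def uv(p): d=np.array(p[:2])-C;c,s=np.cos(YAW),np.sin(YAW);return np.array([c*d[0]+s*d[1],-s*d[0]+c*d[1]])
def rel(p,cell,pos=None):
    s=monitor.read_state();pos=s['eef_pos'] if pos is None else pos
    a=uv(pos);b=uv(p);print('to jar',(b-a)[0].round(1),-(b-a)[1].round(1),'dz to 50',round(pos[2]-50,1),'| to cell',(-92+46*cell-a[0]).round(1),a[1].round(1),'dz to 57',round(pos[2]-57,1),'yaw',round(s['eef_rot'][2],4))
E
python3 - <<'E'
from h import *
rel([438.8,23],0)
E
```

```text
to jar 4.6 -63.5 dz to 50 226.2 | to cell -13.8 -298.3 dz to 57 219.2 yaw -0.0759
```

Call:
{"method": "arm_command", "body": {"steps": [[0.65, 4.6, -63.5, 60, 0], [0.65, 4.6, -63.5, 120, 0], [0.65, 4.6, -63.5, 180, 0], [0.65, 4.6, -63.5, 215, 0], [0.65, 4.6, -63.5, 226, 0], [0.65, 4.6, -63.5, 226, 0], [0.2, 4.6, -63.5, 226, 0], [0.2, 4.6, -63.5, 226, 0], [0.2, 4.6, -63.5, 226, 0], [0.2, 4.6, -63.5, 200, 0], [0.2, 4.6, -63.5, 140, 0], [0.2, -1, -120, 85, 0], [0.2, -13.8, -298, 85, 0], [0.2, -13.8, -298, 85, 0], [0.2, -13.8, -298, 85, 0], [0.2, -13.8, -298, 85, 0], [0.2, -13.8, -298, 85, 0]], "force": 15}}

```text
clock: 14.18
eef_pos: [437.8, 258.4, 191.3]
eef_rot: [3.141, 0.0, -0.074]
wrist_force: [0.4, -0.5, -1.1]
finger_gap: 33.6
finger_force: 15.0
```

```bash
python3 - <<'E'
from h import *
s=st();print(uv(s['eef_pos']))
w=cam('wrist','w5.png')
E
```

```text
{'clock': 14.175, 'joints': [0.461, 0.238, 1.679, -0.0, 1.225, 2.106], 'eef_pos': [437.754, 258.377, 191.29], 'eef_rot': [3.141, 0.0, -0.074], 'wrist_force': [0.392, -0.483, -1.058], 'finger_gap': 33.598, 'finger_force': 14.998}
[-92.19576992  -0.13122914]
```

View pics/w5.png

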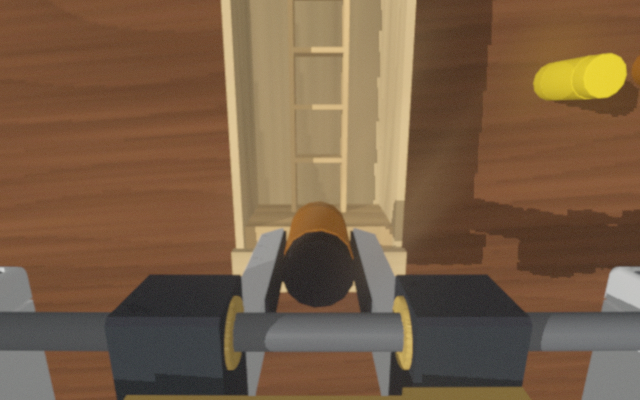

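```bash
python3 - <<'E'
from h import *
w=cam('wrist')
for p in [(319,159),(321,106),(320,49),(295,130),(345,130),(294,30),(345,30)]: print(p,uv(onz(w,[p],34)[0]).round(1))
print('lid',uv(onz(w,[(319.5,268)],207.5)[0]).round(1))
l=best(w,'jar0',np.array([319,255]))
if l: x,e=fit([(w,l['region'])],JAR,[438,258],141.5);print(uv(x).round(1),e)
E
```

```text
(319, 159) [-65.7  -2.1]
(321, 106) [-19.8  -3.8]
(320, 49) [26.1 -2.9]
(295, 130) [-40.2  18.9]
(345, 130) [-40.2 -24.9]
(294, 30) [40.7 18.5]
(345, 30) [ 40.8 -23.4]
lid [-89.1  -1.6]
[-91.4  -0.8] 0.05283182014699517
```

```bash
python3 - <<'E'
from h import *
for n in ['top','scene']:
    c=cam(n);q=proj(c,[[438,258,175]])[0]
    for l in trace(c,'jar0'):
        if np.hypot(*(np.array(l['rect'][:2])-q))<15:
            x,e=fit([(c,l['region'])],JAR,[438,258],141.5);print(n,uv(x).round(1),round(e,3),np.round(l['rect']),mask(c,JAR,x,141.5).sum()/l['region'].sum())
E
```

```text
scene [-98.1  -0.5] 0.104 [416. 128.  25.  37.] 1.0838787627727147
```

Call:
{"method": "arm_command", "body": {"steps": [[0.2, 1.5, 1.2, 40, 0], [0.2, 1.5, 1.2, 85, 0], [0.2, 1.5, 1.2, 105, 0], [0.2, 1.5, 1.2, 115, 0], [0.2, 1.5, 1.2, 125, 0], [0.2, 1.5, 1.2, 134, 0], [0.2, 1.5, 1.2, 134, 0]]}}

```text
clock: 15.4
eef_pos: [439.4, 257.3, 57.3]
eef_rot: [3.142, 0.0, -0.075]
wrist_force: [-0.1, 0.2, -2.3]
finger_gap: 33.8
finger_force: 15.0
```

```bash
cat >> h.py <<'E'
def look(p0s,panel=True):
    t,s=cam('top'),cam('scene');jars([t,s],p0s)
    for c in (t,s):
        if panel:
            l=best(c,'panel');x,e=fit([(c,l['region'])],PANEL,[470,-380,-.075]);print('panel',x.round(2),round(e,3))
E
python3 - <<'E'
from h import *
look([[632,16],[630,-104],[519,-57],[420,-93]])
rel([421.3,-93.8],1)
E
```

```text
jar 2 [633.9  16.4] 0.114 [[634.1, 16.8], [631.8, 16.0]]
jar 2 [ 630.9 -103.7] 0.118 [[630.9, -102.9], [627.9, -104.2]]
jar 2 [520.2 -57.7] 0.128 [[520.3, -56.7], [517.3, -58.4]]
jar 2 [418.6 -93.9] 0.108 [[419.3, -93.8], [416.2, -93.9]]
panel [ 4.7008e+02 -3.7923e+02 -8.0000e-02] 0.029
panel [ 4.6811e+02 -3.8140e+02 -7.0000e-02] 0.025
to jar 8.2 351.6 dz to 50 7.7 | to cell 44.4 -1.0 dz to 57 0.7 yaw -0.075
```

Call:
{"method": "arm_command", "body": {"steps": [[0.6, 0, 0, 0, 0], [0.6, 0, 0, 0, 0], [0.6, 0, 0, 0, 0], [0.6, 0, 0, -50, 0], [0.6, 0, 0, -110, 0], [0.6, 3, 100, -110, 0], [0.6, 8, 352, -100, 0], [0.6, 8, 352, -100, 0], [0.6, 8, 352, -100, 0], [0.6, 8, 352, -100, 0], [0.6, 8, 352, -100, 0], [0.6, 8, 352, -90, 0], [0.6, 8, 352, -40, 0], [0.6, 8, 352, 0, 0], [0.6, 8, 352, 7.5, 0], [0.6, 8, 352, 7.5, 0], [0.2, 8, 352, 7.5, 0], [0.2, 8, 352, 7.5, 0], [0.2, 8, 352, 7.5, 0]]}}

```text
clock: 18.08
eef_pos: [421.4, -94.4, 50.6]
eef_rot: [3.141, -0.001, -0.075]
wrist_force: [-0.4, 1.5, 5.4]
finger_gap: 33.3
finger_force: 15.0
```

```bash
python3 - <<'E'
from h import *
s=st();print(uv(s['eef_pos']));rel([0,0],1)
E
```

```text
{'clock': 18.075, 'joints': [-0.305, 0.288, 2.003, 0.0, 0.85, 1.341], 'eef_pos': [421.379, -94.384, 50.637], 'eef_rot': [3.141, -0.001, -0.075], 'wrist_force': [-0.393, 1.503, 5.422], 'finger_gap': 33.308, 'finger_force': 15.001}
[ -82.09161118 -353.12774747]
to jar -427.3 -62.5 dz to 50 0.6 | to cell 36.1 -353.1 dz to 57 -6.4 yaw -0.0751
```

Call:
{"method": "arm_command", "body": {"steps": [[0.2, 0, 0, -30, 0], [0.2, 0, 0, -85, 0], [0.2, 10, -80, -130, 0], [0.2, 37.5, -352, -130, 0], [0.2, 37.5, -352, -130, 0], [0.2, 37.5, -352, -130, 0], [0.2, 37.5, -352, -130, 0], [0.2, 37.5, -352, -130, 0], [0.2, 37.5, -352, -130, 0], [0.2, 37.5, -352, -130, 0], [0.2, 37.5, -352, -130, 0]]}}

```text
clock: 19.45
eef_pos: [484.8, 252.8, 180.0]
eef_rot: [3.141, 0.0, -0.076]
wrist_force: [-0.8, -0.6, -1.8]
finger_gap: 34.0
finger_force: 15.0
```

```bash
python3 - <<'E'
from h import *
s=st();print(uv(s['eef_pos']))
w=cam('wrist','w6.png')
for l in trace(w,'jar0'):
    if l['rect'][2]>40 and abs(l['rect'][0]-320)<40: x,e=fit([(w,l['region'])],JAR,s['eef_pos'][:2],s['eef_pos'][2]-50);print(np.round(l['rect']),uv(x).round(1),e)
E
```

```text
{'clock': 19.45, 'joints': [0.414, 0.333, 1.585, -0.0, 1.224, 2.061], 'eef_pos': [484.77, 252.831, 180.034], 'eef_rot': [3.141, 0.0, -0.076], 'wrist_force': [-0.786, -0.644, -1.766], 'finger_gap': 33.958, 'finger_force': 14.996}
[-44.89584043  -2.13934014]
[318. 254.  75. 110.] [-44.5  -2.1] 0.03877745998904647
```

View pics/w6.png

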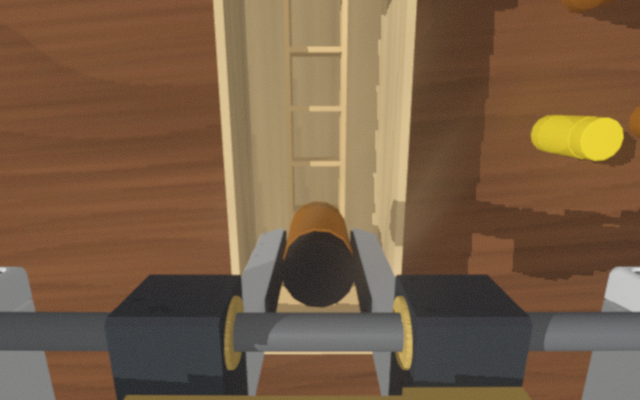

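The jar is centred over its cell (walls at cols 292/344, jar at 318). I'll lower, release, and move on to the next jar.

Call:
{"method": "arm_command", "body": {"steps": [[0.2, 0.4, -0.6, 40, 0], [0.2, 0.4, -0.6, 85, 0], [0.2, 0.4, -0.6, 100, 0], [0.2, 0.4, -0.6, 112, 0], [0.2, 0.4, -0.6, 122.7, 0], [0.2, 0.4, -0.6, 122.7, 0], [0.6, 0.4, -0.6, 122.7, 0], [0.6, 0.4, -0.6, 122.7, 0], [0.6, 0.4, -0.6, 122.7, 0], [0.6, 0, 0, 70, 0], [0.6, 0, 0, 15, 0], [0.6, 20, 100, 15, 0], [0.6, 59, 307, 30, 0], [0.6, 59, 307, 30, 0], [0.6, 59, 307, 30, 0], [0.6, 59, 307, 30, 0], [0.6, 59, 307, 30, 0], [0.6, 59, 307, 30, 0]]}}

```text
clock: 21.8
eef_pos: [520.5, -56.3, 150.0]
eef_rot: [-3.141, 0.0, -0.076]
wrist_force: [0.1, 0.4, -0.5]
finger_gap: 56.5
finger_force: 0.0
```

```bash
python3 - <<'E'
from h import *
s=st();print(uv(s['eef_pos']))
w=cam('wrist');jars([w],[[520,-57]])
look([[632,16],[630,-104],[519,-57]])
rel([520.5,-57.7],2)
E
```

```text
{'clock': 21.8, 'joints': [-0.178, 0.316, 1.682, 0.0, 1.143, 1.468], 'eef_pos': [520.53, -56.343, 150.02], 'eef_rot': [-3.141, 0.0, -0.076], 'wrist_force': [0.067, 0.421, -0.515], 'finger_gap': 56.482, 'finger_force': 0.0}
[  13.92942353 -307.76400604]
jar 1 [522.4 -58.4] 0.034 [[522.4, -58.4]]
jar 2 [634.6  15.9] 0.126 [[634.1, 16.9], [632.6, 15.6]]
jar 2 [ 630.9 -104. ] 0.123 [[631.2, -102.9], [627.6, -104.7]]
jar 1 [517.4 -58. ] 0.068 [[517.4, -58.0]]
panel [ 4.6979e+02 -3.7910e+02 -8.0000e-02] 0.03
panel [ 4.6799e+02 -3.8182e+02 -7.0000e-02] 0.043
to jar 0.0 1.6 dz to 50 100.0 | to cell -14.0 -307.5 dz to 57 93.0 yaw -0.0741
```

Call:
{"method": "arm_command", "body": {"steps": [[0.6, 0.3, 1.6, 60, 0], [0.6, 0.3, 1.6, 99.8, 0], [0.6, 0.3, 1.6, 99.8, 0], [0.6, 0.3, 1.6, 99.8, 0], [0.2, 0.3, 1.6, 99.8, 0], [0.2, 0.3, 1.6, 99.8, 0], [0.2, 0.3, 1.6, 99.8, 0], [0.2, 0.3, 1.6, 70, 0], [0.2, 0.3, 1.6, 15, 0], [0.2, -3, -60, -28, 0], [0.2, -12.5, -306, -28, 0], [0.2, -12.5, -306, -28, 0], [0.2, -12.5, -306, -28, 0], [0.2, -12.5, -306, -28, 0], [0.2, -12.5, -306, -28, 0], [0.2, -12.5, -306, -28, 0], [0.2, -12.5, -306, -28, 0]]}}

```text
clock: 24.32
eef_pos: [531.2, 248.1, 178.0]
eef_rot: [3.141, 0.0, -0.077]
wrist_force: [0.2, -0.7, -2.0]
finger_gap: 33.4
finger_force: 15.0
```

```bash
cat >> h.py <<'E'
def held():
    s=st();print('tcp uv',uv(s['eef_pos']).round(1))
    w=cam('wrist')
    for l in trace(w,'jar0'):
        if l['rect'][2]>40 and abs(l['rect'][0]-320)<40: x,e=fit([(w,l['region'])],JAR,s['eef_pos'][:2],s['eef_pos'][2]-50);print('held uv',np.round(l['rect']),uv(x).round(1),round(e,3))
E
python3 - <<'E'
from h import *
held();rel([634,16],3)
E
```

```text
{'clock': 24.325, 'joints': [0.375, 0.42, 1.469, -0.0, 1.253, 2.022], 'eef_pos': [531.233, 248.118, 177.967], 'eef_rot': [3.141, 0.0, -0.077], 'wrist_force': [0.212, -0.725, -1.985], 'finger_gap': 33.368, 'finger_force': 14.996}
tcp uv [ 1.8 -3.4]
held uv [319. 249.  73. 108.] [ 3.5 -3.3] 0.045
to jar 119.8 223.8 dz to 50 128.1 | to cell 44.1 -3.3 dz to 57 121.1 yaw -0.0768
```

Call:
{"method": "arm_command", "body": {"steps": [[0.2, -0.8, -2, 40, 0], [0.2, -0.8, -2, 80, 0], [0.2, -0.8, -2, 97, 0], [0.2, -0.8, -2, 110, 0], [0.2, -0.8, -2, 120.7, 0], [0.2, -0.8, -2, 120.7, 0], [0.6, -0.8, -2, 120.7, 0], [0.6, -0.8, -2, 120.7, 0], [0.6, -0.8, -2, 120.7, 0], [0.6, 0, 0, 70, 0], [0.6, 0, 0, 13, 0], [0.6, 40, 80, 13, 0], [0.6, 120, 224, 28, 0], [0.6, 120, 224, 28, 0], [0.6, 120, 224, 28, 0], [0.6, 120, 224, 28, 0], [0.6, 120, 224, 28, 0]]}}

```text
clock: 26.55
eef_pos: [633.8, 17.2, 149.9]
eef_rot: [-3.141, 0.0, -0.076]
wrist_force: [-0.1, 0.0, 0.0]
finger_gap: 55.9
finger_force: 0.0
```

```bash
python3 - <<'E'
from h import *
s=st();print(uv(s['eef_pos']))
w=cam('wrist');jars([w],[[634,16]])
look([[632,16],[630,-104]])
rel([634.5,16],3)
E
```

```text
{'clock': 26.55, 'joints': [-0.031, 0.55, 1.345, 0.0, 1.247, 1.616], 'eef_pos': [633.766, 17.221, 149.872], 'eef_rot': [-3.141, 0.0, -0.076], 'wrist_force': [-0.115, 0.003, 0.006], 'finger_gap': 55.947, 'finger_force': 0.0}
[ 121.33523105 -225.92207717]
jar 1 [635.9  15.9] 0.033 [[635.9, 15.9]]
jar 1 [630.8  16.2] 0.089 [[630.8, 16.2]]
jar 2 [ 628.8 -105.2] 0.364 [[629.6, -103.3], [627.8, -105.1]]
panel [ 4.7003e+02 -3.7923e+02 -7.0000e-02] 0.023
panel [ 4.6785e+02 -3.8130e+02 -7.0000e-02] 0.031
to jar 0.8 1.6 dz to 50 100.1 | to cell -75.4 -225.5 dz to 57 93.1 yaw -0.0742
```

Call:
{"method": "arm_command", "body": {"steps": [[0.6, 1.2, 1.4, 60, 0], [0.6, 1.2, 1.4, 99.8, 0], [0.6, 1.2, 1.4, 99.8, 0], [0.6, 1.2, 1.4, 99.8, 0], [0.2, 1.2, 1.4, 99.8, 0], [0.2, 1.2, 1.4, 99.8, 0], [0.2, 1.2, 1.4, 99.8, 0], [0.2, 1.2, 1.4, 70, 0], [0.2, 1.2, 1.4, 15, 0], [0.2, -20, -50, -28, 0], [0.2, -74, -224, -28, 0], [0.2, -74, -224, -28, 0], [0.2, -74, -224, -28, 0], [0.2, -74, -224, -28, 0], [0.2, -74, -224, -28, 0], [0.2, -74, -224, -28, 0]]}}

```text
clock: 28.95
eef_pos: [577.3, 244.7, 177.9]
eef_rot: [3.141, 0.0, -0.077]
wrist_force: [0.7, 0.2, -1.0]
finger_gap: 33.2
finger_force: 15.0
```

```bash
python3 - <<'E'
from h import *
held();rel([630.5,-104],4)
E
```

```text
{'clock': 28.95, 'joints': [0.343, 0.509, 1.339, -0.0, 1.293, 1.99], 'eef_pos': [577.33, 244.744, 177.898], 'eef_rot': [3.141, 0.0, -0.077], 'wrist_force': [0.718, 0.153, -1.043], 'finger_gap': 33.199, 'finger_force': 14.997}
tcp uv [48.  -3.3]
held uv [315. 305.  40.  13.] [44.1 -1.9] 0.954
held uv [319. 254.  71. 109.] [49.1 -3.2] 0.041
held uv [313. 212. 216. 368.] [130.4  21.4] 0.848
to jar 79.2 343.9 dz to 50 128.0 | to cell 44.0 -3.2 dz to 57 121.0 yaw -0.0767
```

Call:
{"method": "arm_command", "body": {"steps": [[0.2, -0.6, -1.9, 40, 0], [0.2, -0.6, -1.9, 80, 0], [0.2, -0.6, -1.9, 97, 0], [0.2, -0.6, -1.9, 110, 0], [0.2, -0.6, -1.9, 120.7, 0], [0.2, -0.6, -1.9, 120.7, 0], [0.6, -0.6, -1.9, 120.7, 0], [0.6, -0.6, -1.9, 120.7, 0], [0.6, -0.6, -1.9, 120.7, 0], [0.6, 0, 0, 70, 0], [0.6, 0, 0, 13, 0], [0.6, 20, 80, 13, 0], [0.6, 79, 344, 28, 0], [0.6, 79, 344, 28, 0], [0.6, 79, 344, 28, 0], [0.6, 79, 344, 28, 0], [0.6, 79, 344, 28, 0], [0.6, 79, 344, 28, 0], [0.6, 79, 344, 28, 0]]}}

```text
clock: 31.42
eef_pos: [629.9, -102.3, 150.0]
eef_rot: [-3.141, 0.0, -0.075]
wrist_force: [-0.1, 1.2, 0.4]
finger_gap: 56.3
finger_force: 0.0
```

```bash
python3 - <<'E'
from h import *
s=st();print(uv(s['eef_pos']))
w=cam('wrist');jars([w],[[630,-104]])
look([[630,-104]])
rel([631,-104.2],4)
E
```

```text
{'clock': 31.425, 'joints': [-0.219, 0.559, 1.331, 0.0, 1.252, 1.427], 'eef_pos': [629.856, -102.332, 149.987], 'eef_rot': [-3.141, 0.0, -0.075], 'wrist_force': [-0.075, 1.191, 0.444], 'finger_gap': 56.301, 'finger_force': 0.0}
[ 126.39430008 -345.43282393]
jar 1 [ 632.6 -104.3] 0.04 [[632.6, -104.3]]
jar 1 [ 629.6 -104.3] 0.048 [[629.6, -104.3]]
panel [ 4.7e+02 -3.8e+02 -8.0e-02] 1.0
panel [ 4.6816e+02 -3.8147e+02 -7.0000e-02] 0.032
to jar 1.2 1.6 dz to 50 100.0 | to cell -34.5 -345.6 dz to 57 93.0 yaw -0.0745
```

Call:
{"method": "arm_command", "body": {"steps": [[0.6, 1.3, 1.8, 60, 0], [0.6, 1.3, 1.8, 99.8, 0], [0.6, 1.3, 1.8, 99.8, 0], [0.6, 1.3, 1.8, 99.8, 0], [0.2, 1.3, 1.8, 99.8, 0], [0.2, 1.3, 1.8, 99.8, 0], [0.2, 1.3, 1.8, 99.8, 0], [0.2, 1.3, 1.8, 70, 0], [0.2, 1.3, 1.8, 15, 0], [0.2, -5, -60, -28, 0], [0.2, -33, -346, -28, 0], [0.2, -33, -346, -28, 0], [0.2, -33, -346, -28, 0], [0.2, -33, -346, -28, 0], [0.2, -33, -346, -28, 0], [0.2, -33, -346, -28, 0], [0.2, -33, -346, -28, 0], [0.2, -33, -346, -28, 0]]}}

```text
clock: 34.08
eef_pos: [623.2, 243.3, 178.0]
eef_rot: [3.141, 0.0, -0.077]
wrist_force: [0.3, -0.1, -1.8]
finger_gap: 33.9
finger_force: 15.0
```

```bash
python3 - <<'E'
from h import *
held();rel([469.5,-380],4)
E
```

```text
{'clock': 34.075, 'joints': [0.318, 0.605, 1.193, -0.0, 1.344, 1.965], 'eef_pos': [623.186, 243.315, 177.998], 'eef_rot': [3.141, 0.0, -0.077], 'wrist_force': [0.258, -0.093, -1.775], 'finger_gap': 33.855, 'finger_force': 14.997}
tcp uv [93.8 -1.3]
held uv [317. 362.  41.  25.] [93.8 -1.3] 1.0
held uv [319. 252.  70. 105.] [95.4 -1.2] 0.064
held uv [316. 304.  41.  11.] [89.8 -0.7] 0.951
to jar -106.6 633.2 dz to 50 128.1 | to cell -1.9 -1.1 dz to 57 121.1 yaw -0.0765
```

Call:
{"method": "arm_command", "body": {"steps": [[0.2, -0.5, 0, 40, 0], [0.2, -0.5, 0, 80, 0], [0.2, -0.5, 0, 97, 0], [0.2, -0.5, 0, 110, 0], [0.2, -0.5, 0, 120.7, 0], [0.2, -0.5, 0, 120.7, 0], [0.6, -0.5, 0, 120.7, 0], [0.6, -0.5, 0, 120.7, 0], [0.6, -0.5, 0, 120.7, 0], [0.6, 0, 0, 70, 0], [0.6, 0, 0, 13, 0], [0.6, -50, 0, -45, 0], [0.6, -100, 0, -90, 0], [0.6, -150, 0, -90, 0], [0.6, -200, 0, -90, 0], [0.6, -200, 0, -90, 0], [0.6, -200, 0, -90, 0]]}}

```text
clock: 36.3
eef_pos: [424.1, 259.6, 268.4]
eef_rot: [-3.141, -0.001, -0.075]
wrist_force: [0.2, -0.9, 0.1]
finger_gap: 56.8
finger_force: 0.0
```

```bash
python3 - <<'E'
from h import *
st();w=cam('wrist','w7.png');look([])
E
```

```text
{'clock': 36.3, 'joints': [0.476, 0.149, 1.603, -0.0, 1.389, 2.121], 'eef_pos': [424.063, 259.598, 268.377], 'eef_rot': [-3.141, -0.001, -0.075], 'wrist_force': [0.176, -0.909, 0.149], 'finger_gap': 56.792, 'finger_force': 0.0}
panel [ 4.7049e+02 -3.7930e+02 -8.0000e-02] 0.026
panel [ 4.6955e+02 -3.8166e+02 -7.0000e-02] 0.029
```

View pics/w7.png

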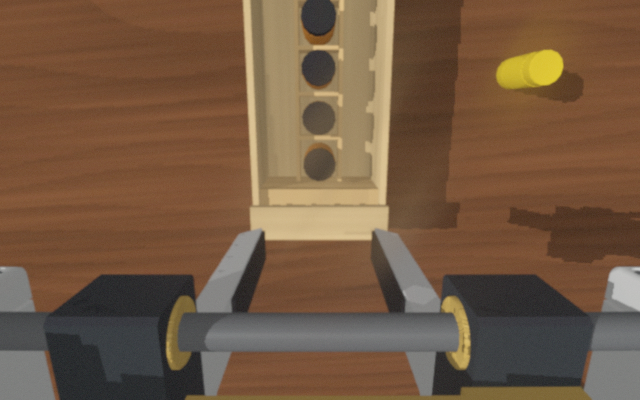

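Jars stand upright in the cells, with lids at (318,17), (318,68), (319,118) and (319,161); the fifth is out of frame. Next I'll fetch the panel.

Call:
{"method": "arm_command", "body": {"steps": [[0.75, 94, 634, 30, 0], [0.75, 94, 634, 60, 0], [0.75, 94, 634, 60, 0], [0.75, 94, 634, 60, 0], [0.75, 94, 634, 60, 0], [0.75, 94, 634, 60, 0], [0.75, 94, 634, 60, 0], [0.75, 94, 634, 60, 0], [0.75, 94, 634, 60, 0], [0.75, 94, 634, 60, 0], [0.75, 94, 634, 80, 0], [0.75, 94, 634, 140, 0], [0.75, 94, 634, 175, 0], [0.75, 94, 634, 175, 0]]}}

```text
clock: 38.4
eef_pos: [468.7, -379.1, 90.5]
eef_rot: [-3.138, 0.004, -0.075]
wrist_force: [-0.3, -0.4, -0.1]
finger_gap: 70.1
finger_force: 0.0
```

```bash
python3 - <<'E'
from h import *
st();w=cam('wrist')
l=best(w,'panel')
if l:
    print(np.round(l['rect']),l['p'])
look([])
E
```

```text
{'clock': 38.4, 'joints': [-0.741, 0.554, 1.489, 0.0, 1.104, 0.905], 'eef_pos': [468.747, -379.092, 90.473], 'eef_rot': [-3.138, 0.004, -0.075], 'wrist_force': [-0.264, -0.364, -0.114], 'finger_gap': 70.095, 'finger_force': 0.0}
[321. 189. 176. 372.] 0.77
panel [ 4.7008e+02 -3.7931e+02 -8.0000e-02] 0.209
panel [ 4.6856e+02 -3.8141e+02 -7.0000e-02] 0.036
```

Call:
{"method": "arm_command", "body": {"steps": [[0.75, 1.3, 0.5, 40, 0], [0.75, 1.3, 0.5, 57, 0], [0.75, 1.3, 0.5, 57, 0], [0.75, 1.3, 0.5, 57, 0]]}}

```text
clock: 39.3
eef_pos: [471.4, -380.8, 37.2]
eef_rot: [3.141, -0.001, -0.075]
wrist_force: [1.1, 0.6, -1.0]
finger_gap: 70.3
finger_force: 0.0
```

Call:
{"method": "arm_command", "body": {"steps": [[0.75, -1.3, -1, 3, 0], [0.75, -1.3, -1, 3, 0], [0.3, -1.3, -1, 3, 0], [0.3, -1.3, -1, 3, 0], [0.3, -1.3, -1, 3, 0], [0.3, -1.3, -1, 3, 0]], "force": 20}}

```text
clock: 40.05
eef_pos: [469.8, -379.3, 33.1]
eef_rot: [3.141, -0.0, -0.075]
wrist_force: [-0.3, -0.4, 1.4]
finger_gap: 49.8
finger_force: 20.0
```

Call:
{"method": "arm_command", "body": {"steps": [[0.3, 0, 0, -30, 0], [0.3, 0, 0, -85, 0], [0.3, 0, 0, -140, 0], [0.3, 0, -50, -180, 0], [0.3, -4, -632, -180, 0], [0.3, -4, -632, -180, 0], [0.3, -4, -632, -180, 0], [0.3, -4, -632, -180, 0], [0.3, -4, -632, -180, 0], [0.3, -4, -632, -180, 0], [0.3, -4, -632, -180, 0], [0.3, -4, -632, -180, 0], [0.3, -4, -632, -180, 0], [0.3, -4, -632, -180, 0], [0.3, -4, -632, -180, 0], [0.3, -4, -632, -180, 0], [0.3, -4, -632, -180, 0]]}}

```text
clock: 42.18
eef_pos: [513.4, 250.1, 213.1]
eef_rot: [3.142, -0.0, -0.077]
wrist_force: [0.2, -0.7, -1.6]
finger_gap: 50.0
finger_force: 20.0
```

```bash
python3 - <<'E'
from h import *
s=st();print(uv(s['eef_pos']))
w=cam('wrist','w8.png')
for n in('scene','top'):
    c=cam(n); l=best(c,'panel')
    if l: x,e=fit([(c,l['region'])],PANEL,[513,251,-.075],s['eef_pos'][2]-33);print(n,x.round(3),uv(x).round(1),round(e,3))
i=cam('top')['img'][150:330,180:290,::-1];cv2.imwrite('pics/t8.png',cv2.resize(i,None,fx=3,fy=3))
E
```

```text
{'clock': 42.175, 'joints': [0.389, 0.356, 1.474, -0.0, 1.312, 2.037], 'eef_pos': [513.372, 250.056, 213.114], 'eef_rot': [3.142, -0.0, -0.077], 'wrist_force': [0.223, -0.741, -1.599], 'finger_gap': 50.013, 'finger_force': 20.0}
[-16.16661081  -2.76287739]
scene [ 5.13e+02  2.51e+02 -7.50e-02] [-16.6  -1.8] 1.0
top [ 5.16294e+02  2.49927e+02 -7.60000e-02] [-13.2  -2.7] 0.521
```

View pics/w8.png

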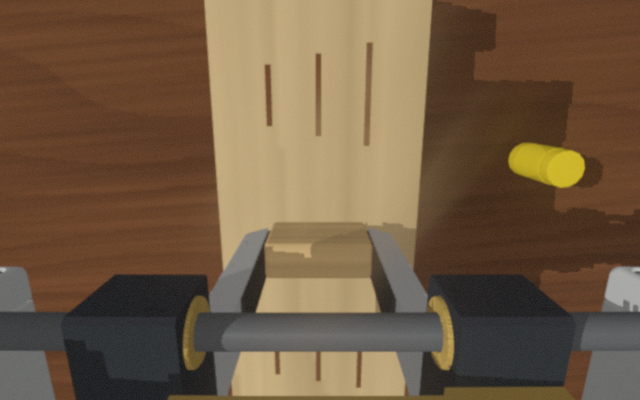

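The panel is level in the grip over the case. Next I lower it so the near end rests on its lip and the far end dips.

Call:
{"method": "arm_command", "body": {"steps": [[0.3, 0, -1.4, 40, 0], [0.3, 0, -1.4, 74, 0], [0.3, 0, -1.4, 78, 0], [0.3, 0, -1.4, 80, 0], [0.3, 0, -1.4, 82, 0], [0.3, 0, -1.4, 84, 0], [0.3, 0, -1.4, 86, 0], [0.3, 0, -1.4, 88, 0], [0.3, 0, -1.4, 88, 0]]}}

```text
clock: 43.6
eef_pos: [513.2, 252.7, 124.8]
eef_rot: [3.142, 0.0, -0.075]
wrist_force: [1.5, -0.6, 0.3]
finger_gap: 50.0
finger_force: 20.0
```

```bash
python3 - <<'E'
from h import *
s=st();print(uv(s['eef_pos']))
i=cam('scene')['img'][110:300,340:520,::-1];cv2.imwrite('pics/s9.png',cv2.resize(i,None,fx=3,fy=3))
E
```

```text
{'clock': 43.6, 'joints': [0.393, 0.447, 1.563, 0.0, 1.132, 2.039], 'eef_pos': [513.211, 252.678, 124.821], 'eef_rot': [3.142, 0.0, -0.075], 'wrist_force': [1.545, -0.607, 0.316], 'finger_gap': 49.996, 'finger_force': 20.0}
[-16.52335586  -0.16076462]
```

View pics/s9.png

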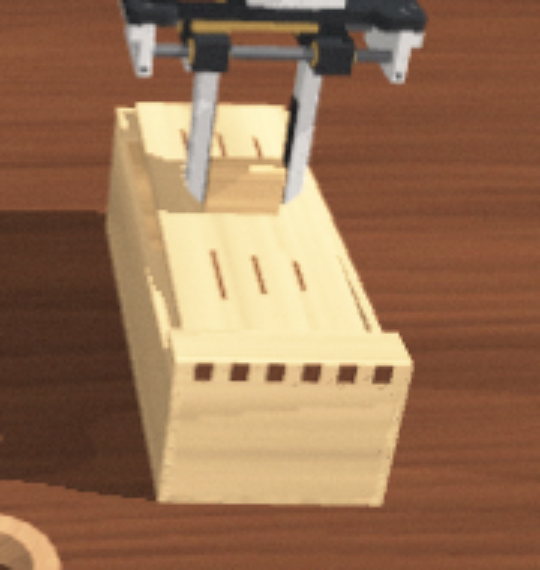

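Call:
{"method": "arm_command", "body": {"steps": [[0.3, 5, 1, 0, 0], [0.3, 10, 1, 0, 0], [0.3, 15, 1, 0, 0], [0.3, 20, 1, 0, 0], [0.3, 24, 1, 0, 0], [0.3, 24, 1, 0, 0]]}}

```text
clock: 44.4
eef_pos: [537.3, 249.8, 124.9]
eef_rot: [3.142, 0.0, -0.075]
wrist_force: [0.2, -0.7, -1.6]
finger_gap: 50.2
finger_force: 20.0
```

Call:
{"method": "arm_command", "body": {"steps": [[0.3, 4, 0, 0, 0], [0.3, 8, 0, 0, 0], [0.3, 10.5, 0, 0, 0], [0.3, 10.5, 0, 0, 0], [0.3, 10.5, 0, 3, 0], [0.3, 10.5, 0, 6, 0], [0.3, 10.5, 0, 8, 0], [0.3, 10.5, 0, 8, 0]]}}

```text
clock: 45.4
eef_pos: [547.6, 249.1, 116.9]
eef_rot: [3.142, 0.0, -0.075]
wrist_force: [-0.8, 0.3, -0.8]
finger_gap: 49.6
finger_force: 20.0
```

Call:
{"method": "arm_command", "body": {"steps": [[0.3, 0, 0, 2, 0], [0.3, 0, 0, 4, 0], [0.3, 0, 0, 6, 0], [0.3, 0, 0, 7.5, 0], [0.3, 0, 0, 7.5, 0]]}}

```text
clock: 46.02
eef_pos: [547.6, 249.1, 109.3]
eef_rot: [3.142, 0.0, -0.075]
wrist_force: [-0.1, 0.3, -0.2]
finger_gap: 49.7
finger_force: 20.0
```

Call:
{"method": "arm_command", "body": {"steps": [[0.3, 0, 0, 0.8, 0], [0.3, 1, 0, 0.8, 0], [0.3, 2, 0, 0.8, 0], [0.3, 2, 0, 0.8, 0]]}}

```text
clock: 46.52
eef_pos: [549.7, 249.1, 108.9]
eef_rot: [-3.141, -0.0, -0.075]
wrist_force: [-2.7, 1.0, 4.7]
finger_gap: 50.1
finger_force: 20.0
```

Call:
{"method": "arm_command", "body": {"steps": [[0.3, 0.5, 0, -0.5, 0], [0.3, 1, 0, -0.5, 0], [0.3, 1.5, 0, -0.5, 0], [0.3, 1.5, 0, -0.5, 0]]}}

```text
clock: 47.02
eef_pos: [550.0, 248.8, 108.7]
eef_rot: [3.141, 0.003, -0.075]
wrist_force: [-10.1, 0.1, 4.8]
finger_gap: 49.9
finger_force: 20.0
```

Call:
{"method": "arm_command", "body": {"steps": [[0.3, -4, 0, -0.5, 0], [0.3, -9, 0, -1, 0], [0.3, -14, 0, -1, 0], [0.3, -19, 0, -1, 0], [0.3, -24, 0, -1, 0], [0.3, -29, 0, -1, 0], [0.3, -34, 0, -1, 0], [0.3, -38, 0, -1, 0], [0.3, -38, 0, -1, 0]]}}

```text
clock: 48.15
eef_pos: [512.9, 251.8, 110.1]
eef_rot: [3.142, 0.0, -0.075]
wrist_force: [-0.6, -0.5, 1.0]
finger_gap: 28.1
finger_force: 0.0
```

```bash
python3 - <<'E'
from h import *
s=st();print(uv(s['eef_pos']))
a=cam('scene')['img'][110:300,340:520,::-1];w=cam('wrist')['img'][:,150:490,::-1]
a=cv2.resize(a,None,fx=2.1,fy=2.1);cv2.imwrite('pics/m10.png',np.hstack([a[:399],w[:399]]))
E
```

```text
{'clock': 48.15, 'joints': [0.392, 0.463, 1.577, 0.0, 1.102, 2.038], 'eef_pos': [512.901, 251.769, 110.116], 'eef_rot': [3.142, 0.0, -0.075], 'wrist_force': [-0.584, -0.497, 0.968], 'finger_gap': 28.058, 'finger_force': 0.0}
[-16.76424716  -1.09049696]
```

View pics/m10.png

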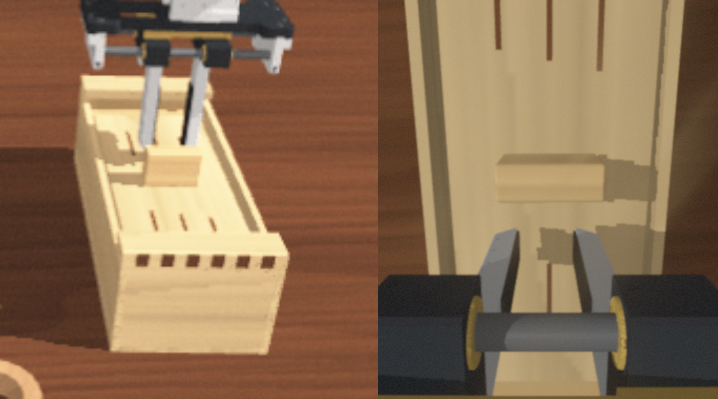

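The fingers slipped off the handle. The panel now lies flat in the case, with the handle top at about wrist cols 270–376, rows 165–200. I'll locate it.

```bash
python3 - <<'E'
from h import *
w=cam('wrist')
for z in (116,):
    for p in [(323,165),(323,200),(270,182),(376,182)]: print(p,uv(onz(w,[p],z)[0]).round(1))
g=cv2.GaussianBlur(w['img'].sum(2).astype(np.float32),(3,3),0)
print([int(v) for v in g[140:215:2,323]])
c=w
print('pred ledge line/ lip a lower edge', proj(w,[[*(C+129*np.array([.997,-.075])),100]]).round(), 'lipb',proj(w,[[*(C-129*np.array([.997,-.075])),100]]).round())
E
```

```text
(323, 165) [30.4 -3.5]
(323, 200) [14.6 -3.5]
(270, 182) [22.8 20. ]
(376, 182) [ 22.9 -27. ]
[461, 461, 461, 460, 463, 463, 449, 392, 358, 352, 349, 353, 396, 442, 458, 466, 469, 472, 476, 476, 480, 476, 467, 456, 448, 446, 450, 452, 453, 454, 434, 427, 452, 458, 463, 460, 461, 461]
pred ledge line/ lip a lower edge [[315. -76.]] lipb [[315. 428.]]
```

Call:
{"method": "arm_command", "body": {"steps": [[0.3, 0, 0, -37, 0], [0.75, 0, 0, -37, 0], [0.75, 18, 1.7, -37, 0], [0.75, 37.3, 1.7, -37, 0], [0.75, 37.3, 1.7, -37, 0], [0.75, 37.3, 1.7, -37, 0], [0.75, 37.3, 1.7, -15, 0], [0.75, 37.3, 1.7, 0.5, 0], [0.75, 37.3, 1.7, 0.5, 0], [0.4, 37.3, 1.7, 0.5, 0], [0.4, 37.3, 1.7, 0.5, 0], [0.4, 37.3, 1.7, 0.5, 0], [0.4, 37.3, 1.7, 0.5, 0]], "force": 30}}

```text
clock: 49.92
eef_pos: [550.5, 247.3, 110.2]
eef_rot: [-3.141, -0.001, -0.075]
wrist_force: [-0.5, 0.4, 4.3]
finger_gap: 49.8
finger_force: 30.0
```

Call:
{"method": "arm_command", "body": {"steps": [[0.4, 0, 0, -1, 0], [0.4, 0, 0, -2, 0], [0.4, -1, 0, -2, 0], [0.4, -3, 0, -2, 0], [0.4, -4, 0, -2, 0], [0.4, -4, 0, -2, 0]]}}

```text
clock: 50.68
eef_pos: [549.4, 247.2, 113.5]
eef_rot: [-3.14, -0.009, -0.075]
wrist_force: [19.3, -1.8, 1.3]
finger_gap: 49.7
finger_force: 30.0
```

The panel was pushed the full 20 mm, so its near end reached the ledge edge, dropped and hooked there. I'll relax, lift it free, and lower it a little less far in.

Call:
{"method": "arm_command", "body": {"steps": [[0.4, 3, 0, 0, 0], [0.4, 3, 0, -4, 0], [0.4, 3, 0, -8, 0], [0.4, 3, 0, -12, 0], [0.4, 3, 0, -12, 0]]}}

```text
clock: 51.3
eef_pos: [548.8, 247.3, 123.7]
eef_rot: [3.141, 0.001, -0.075]
wrist_force: [-1.7, 0.1, -2.6]
finger_gap: 49.8
finger_force: 30.0
```

Call:
{"method": "arm_command", "body": {"steps": [[0.4, -2, 0, 0, 0], [0.4, -4, 0, 0, 0], [0.4, -4, 0, 4, 0], [0.4, -4, 0, 8, 0], [0.4, -4, 0, 11, 0], [0.4, -4, 0, 13, 0], [0.4, -4, 0, 13, 0]]}}

```text
clock: 52.18
eef_pos: [545.4, 247.6, 112.1]
eef_rot: [-3.141, -0.001, -0.075]
wrist_force: [-8.1, -2.2, 14.0]
finger_gap: 49.8
finger_force: 30.0
```

```bash
python3 - <<'E'
from h import *
s=st();print(uv(s['eef_pos']))
i=cam('scene')['img'][120:260,360:500,::-1];cv2.imwrite('pics/s11.png',cv2.resize(i,None,fx=4,fy=4,interpolation=cv2.INTER_CUBIC))
E
```

```text
{'clock': 52.175, 'joints': [0.365, 0.516, 1.491, -0.0, 1.133, 2.011], 'eef_pos': [545.386, 247.642, 112.06], 'eef_rot': [-3.141, -0.001, -0.075], 'wrist_force': [-8.122, -2.189, 13.978], 'finger_gap': 49.776, 'finger_force': 30.003}
[15.93857371 -2.77122706]
```

View pics/s11.png

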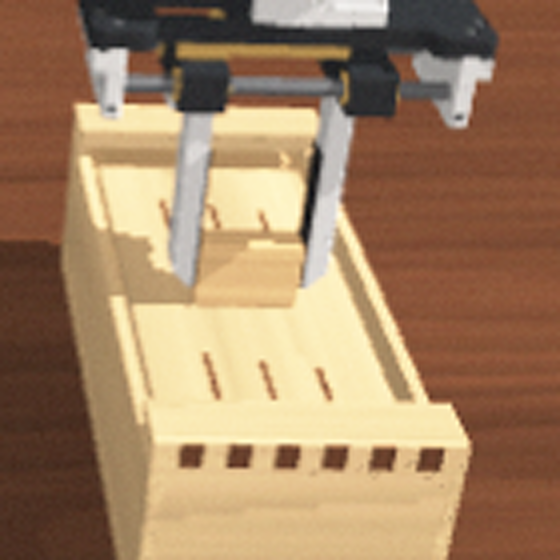

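Call:
{"method": "arm_command", "body": {"steps": [[0.4, 0, 0, -1.3, 0], [0.4, -2, 0, -1.3, 0], [0.4, -4, 0, -1.3, 0], [0.4, -6, 0, -1.3, 0], [0.4, -6, 0, -1.3, 0]]}}

```text
clock: 52.85
eef_pos: [539.2, 248.1, 112.1]
eef_rot: [-3.142, -0.0, -0.075]
wrist_force: [-0.2, -0.3, 3.6]
finger_gap: 49.5
finger_force: 30.0
```

Call:
{"method": "arm_command", "body": {"steps": [[0.4, 0, 0, -2, 0], [0.4, 0, 0, -3.5, 0], [0.4, 3, 0, -3.5, 0], [0.4, 6, 0, -3.5, 0], [0.4, 8, 0, -3.5, 0], [0.4, 9, 0, -3.5, 0], [0.4, 10, 0, -3.5, 0], [0.4, 10, 0, -3.5, 0]]}}

```text
clock: 53.85
eef_pos: [549.3, 247.3, 115.4]
eef_rot: [-3.142, 0.0, -0.075]
wrist_force: [-0.6, -0.5, -1.3]
finger_gap: 50.0
finger_force: 30.0
```

Call:
{"method": "arm_command", "body": {"steps": [[0.4, 0.5, 0, 0, 0], [0.4, 1, 0, 0, 0], [0.4, 1.5, 0, 0, 0], [0.4, 1.5, 0, 0, 0]]}}

```text
clock: 54.35
eef_pos: [550.7, 247.2, 115.4]
eef_rot: [3.142, 0.0, -0.075]
wrist_force: [-0.3, -0.2, -1.4]
finger_gap: 49.8
finger_force: 30.0
```

Call:
{"method": "arm_command", "body": {"steps": [[0.4, 0.5, 0, 0, 0], [0.4, 1, 0, 0, 0], [0.4, 1.5, 0, 0, 0], [0.4, 1.5, 0, 0, 0]]}}

```text
clock: 54.85
eef_pos: [550.9, 247.0, 115.2]
eef_rot: [3.141, 0.004, -0.075]
wrist_force: [-12.6, -1.3, 2.6]
finger_gap: 49.9
finger_force: 30.0
```

Call:
{"method": "arm_command", "body": {"steps": [[0.4, -5, -0.5, 0, 0], [0.4, -10, -1, 0, 0], [0.4, -15, -1.3, 0, 0], [0.4, -19, -1.3, 0, 0], [0.4, -21.4, -1.3, 0, 0], [0.4, -21.4, -1.3, 0, 0]]}}

```text
clock: 55.6
eef_pos: [530.9, 250.0, 115.5]
eef_rot: [-3.142, -0.0, -0.075]
wrist_force: [1.1, -0.4, -2.1]
finger_gap: 49.7
finger_force: 30.0
```

Now I'll lower onto the ledges and release.

Call:
{"method": "arm_command", "body": {"steps": [[0.4, 0, 0, 1.5, 0], [0.4, 0, 0, 2.7, 0], [0.4, 0, 0, 3.6, 0], [0.4, 0, 0, 3.6, 0]]}}

```text
clock: 56.1
eef_pos: [531.1, 249.9, 112.1]
eef_rot: [-3.142, -0.0, -0.075]
wrist_force: [-1.8, -0.3, 3.7]
finger_gap: 49.7
finger_force: 30.0
```

Call:
{"method": "arm_command", "body": {"steps": [[0.6, 0, 0, 0, 0], [0.6, 0, 0, 0, 0], [0.65, 0, 0, 0, 0], [0.65, 0, 0, -20, 0], [0.65, 0, 0, -60, 0], [0.65, 0, 0, -112, 0], [0.65, 0, 0, -112, 0], [0.65, 0, 0, -112, 0]]}}

```text
clock: 57.1
eef_pos: [530.7, 249.8, 223.1]
eef_rot: [3.141, 0.001, -0.075]
wrist_force: [-0.2, -0.4, 0.2]
finger_gap: 61.1
finger_force: 0.0
```

```bash
python3 - <<'E'
from h import *
s=st();print(uv(s['eef_pos']))
w=cam('wrist');t=cam('top');sc=cam('scene')
for n,c in (('t',t),('s',sc)):
    l=best(c,'panel')
    print(n,[(np.round(k['rect']),round(k['p'],2)) for k in trace(c,'jar0') ])
i=w['img'][10:330,225:420];i=cv2.createCLAHE(4,(4,4)).apply(i[:,:,2].copy());i=cv2.resize(i,None,fx=1.85,fy=1.85)
j=cv2.resize(sc['img'][130:290,360:490],None,fx=3.4,fy=3.7)[:592,:,::-1]
j=np.pad(j,((0,592-len(j)),(0,0),(0,0)))
cv2.imwrite('pics/f12.png',np.hstack([cv2.merge([i]*3)[:592],j])[:592,:800])
E
```

```text
{'clock': 57.1, 'joints': [0.378, 0.383, 1.413, 0.0, 1.346, 2.023], 'eef_pos': [530.748, 249.832, 223.073], 'eef_rot': [3.141, 0.001, -0.075], 'wrist_force': [-0.209, -0.443, 0.192], 'finger_gap': 61.102, 'finger_force': 0.0}
[ 1.17703408 -1.68416165]
t [(array([433., 245.,  20.,  22.]), 0.86), (array([338., 244.,  16.,  14.]), 0.53), (array([433., 210.,  21.,  13.]), 0.51), (array([442., 170.,  25.,  21.]), 0.51)]
s [(array([195., 235.,  18.,  37.]), 0.81), (array([172., 263.,  23.,  44.]), 0.74), (array([202., 212.,  19.,  33.]), 0.74), (array([309., 209.,  19.,  34.]), 0.74), (array([334., 302.,  53.,  45.]), 0.73), (array([426., 214.,  99., 135.]), 0.22)]
```

View pics/f12.png

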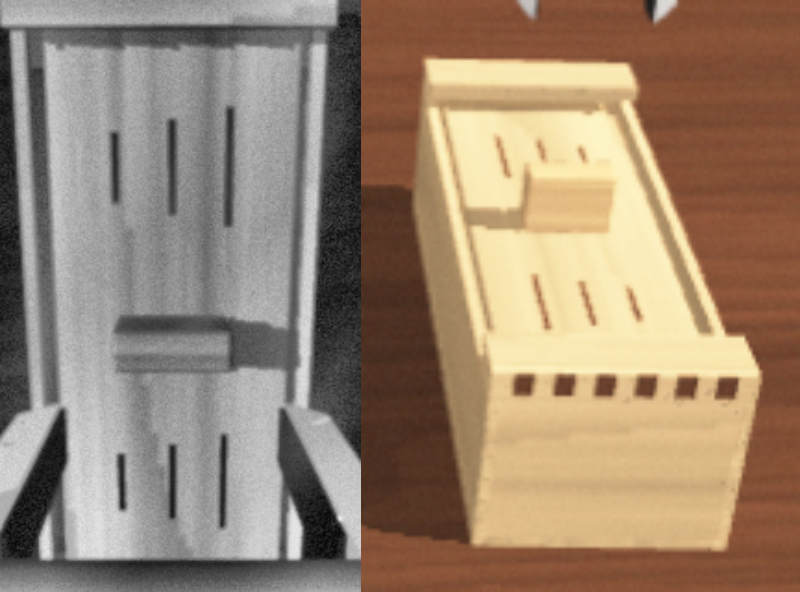

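The panel is flat and centred under both lips: handle top at crop cols 115–230, rows 332–370, matching the start. No amber jar remains on the bench, so I'm handing in.

```bash
python3 -c "
from cell import job
print(job.sign_off())"
```

```text
the job is handed in; nothing more can be done
None
```

All five amber jars are in the case, one to a cell; the cover panel is back flat and centred under both lips, and I signed the job off at about 57 s. On the way back in, the panel's near end briefly hooked behind its ledge and I freed it, and I confirmed the fifth jar only by its release and the panel closing flat, not in a picture.

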